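# Load the copper dishes onto their firing trivets

### The job

Get the four copper dishes ready for the enamelling kiln: set each one, open side up, on the trivet that fits it - the two round bowls on the three-armed trivets and the two square trays on the four-armed ones with their corners over the arms, larger on larger and smaller on smaller - so that each sits level and centred down on the arms. Leave the bangle and the sifter where they are.

Things in the scene. Friction and masses are not known exactly. Their poses are not given: they have to be found in the camera images.
- bowl_large_mid (a point): Middle of the larger of two round copper bowls, on its axis, half-way up. 27 mm high, 68 mm across the rim, 40 mm across the flat foot; the top 7 mm of the wall is upright (grip there), below it tapers to the foot; wall 2 mm. Stands open side up on the bench in the row nearer the robot. Seated on the larger three-armed trivet, its middle is 39.5 mm above the bench.
- bowl_small_mid (a point): Middle of the smaller of two round copper bowls, on its axis, half-way up. 22 mm high, 46 mm across the rim, 22 mm across the flat foot; the top 7 mm of the wall is upright (grip there), below it tapers to the foot; wall 2 mm. Stands open side up on the bench in the row nearer the robot. Seated on the smaller three-armed trivet, its middle is 37 mm above the bench.
- tray_large_mid (a point): Middle of the larger of two square copper trays, half-way up; x and y along its sides. 64 x 64 mm outside, 25 mm high, upright 2 mm walls, open side up. Stands on the bench in the row nearer the robot. Seated on the larger four-armed trivet (any quarter turn), its middle is 38.5 mm above the bench.
- tray_small_mid (a point): Middle of the smaller of two square copper trays, half-way up; x and y along its sides. 42 x 42 mm outside, 20 mm high, upright 2 mm walls, open side up. Stands on the bench in the row nearer the robot. Seated on the smaller four-armed trivet (any quarter turn), its middle is 36 mm above the bench.
- trivet3_large: The larger three-armed trivet, a star of 4 mm steel rod on a cream tile 96 x 96 x 12 mm, in the farther row; fixed. Origin: centre of the tile's underside, on the bench; x, y along its sides. Arms 0, 120, 240 degrees from x. Foot rests on the arms at height 26 mm; the arms' ends turn up to 33 mm, 29 mm from the centre, inside the bowl's rim.
- trivet3_small: The smaller three-armed trivet, a star of 4 mm steel rod on a cream tile 72 x 72 x 12 mm, in the farther row; fixed. Origin: centre of the tile's underside, on the bench; x, y along its sides. Arms 0, 120, 240 degrees from x. Foot rests on the arms at height 26 mm; the arms' ends turn up to 33 mm, 20 mm from the centre, inside the bowl's rim.
- trivet4_large: The larger four-armed trivet, a star of 4 mm steel rod on a cream tile 96 x 96 x 12 mm, in the farther row; fixed. Origin: centre of the tile's underside, on the bench; x, y along its sides. Arms on the tile's diagonals. Foot rests on the arms at height 26 mm; the arms' ends turn up to 33 mm, 54 mm from the centre, just beyond the tray's corners.
- trivet4_small: The smaller four-armed trivet, a star of 4 mm steel rod on a cream tile 72 x 72 x 12 mm, in the farther row; fixed. Origin: centre of the tile's underside, on the bench; x, y along its sides. Arms on the tile's diagonals. Foot rests on the arms at height 26 mm; the arms' ends turn up to 33 mm, 39 mm from the centre, just beyond the tray's corners.
- bangle_mid (a point): Middle of a loose copper bangle, a plain ring 66 mm across and 9 mm high, open right through, lying among the dishes in the nearer row. Not to be moved.
- sifter_mid (a point): Middle of the cup of a loose brass enamel sifter, half-way up: a straight cup 38 mm across and 24 mm high with a thin wire handle that reaches 87 mm from the cup's axis along its x (roughly away from the robot); it stands among the trivets in the farther row. Not to be moved.
Not all that is in view belongs to the job. What is shaped like the part that bears tray_large_mid but turquoise is not meant.

How it is judged:
By the outcome, as a careful person would: the job done as asked, in the order asked, and still so for the second after the job is handed in, with the robot touching nothing.
It also fails if it takes over 109 s, if anything falls off the work surface, if the arm or the gripper's body presses on something with over 40 N, if the wrist force passes 120 N, or if a joint passes its speed limit or range.

### The arm

A 6-joint arm with a two-finger parallel gripper is mounted at the origin on the work surface. World frame = base frame: x ahead of the robot, y to its left, z up, the work surface at z = 0. Lengths are in mm, angles in rad, forces in N, time in s.
With the tool pointing down it reaches from about 275 to 825 mm from the base axis. Payload 5.2 kg.
Tool frame: the origin (TCP) lies between the finger pads; the fingertips stand 17 mm ahead of it and the grasp point (between the pads) lies 2 mm behind it (arm.nose_length is the distance from the TCP to the fingertips, in mm); z points along the fingers, y is the line along which they close (so a half turn about z gives the same grasp; the last joint's range is limited). The gripper opens to 93 mm and grips with 3 to 60 N. Pads are 15 mm wide; open, the fingers measure 128 mm over their backs; the gripper's body (75 mm by 188 mm) begins 65 mm behind the grasp point.
Start: joints at [-1.344, 0.259, 1.535, -0, 1.348, -0.203], TCP at [229.2, -499.973, 235.653] pointing down, gripper open.
Joint ranges: [-3.14, 3.14], [-0.91, 2.08], [0.19, 2.58], [-1.22, 4.36], [0.22, 2.71], [-3.12, 3.12]. Speed limits (rad/s): [2.57, 2.57, 3.14, 3.14, 3.14, 3.14].

### API

Orientations are given as a unit quaternion [w, x, y, z].
In Python, from rig import arm, imaging gives the robot as it stands.
- The arm moves only by the tool jog_arm, never from a script. Its argument "plan" is a list of rows, each an object with "grip": the opening in per cent of the stroke, from 0 (shut) to 100 (fully open); "slide": the shift along the tool's x, y, z in m, a list of three; "twist": the turn about the tool's z in degrees. A call has 1 to 12 rows; each row is the pose to reach, as a shift and turn from the pose commanded when the call began, along the tool's axes at that moment; what a row does not reach only later rows make up. A row lasts 1/10 s, in which the tool goes at most 50 mm and 8.59 degrees, less where a joint would pass 70% of its speed; a pose out of reach is approached as far as the arm can. A call with a gripper value outside its range is refused whole. The fingers move at their own pace and stop on an object; "squeeze" is the grip in N (left out, the last holds). Time passes only in rows, so rows that repeat a pose let the fingers close. It gives the time, the measured TCP pose, the force, the opening and the grip force at its end, in the units of the state.
- arm.sense(): the state, without advancing time (a new reading comes with each control period).
- imaging.snapshot(name): name is "scene" or "top"; returns the picture (400x640x3 uint8, red, green, blue); there is no depth.
- imaging.get_calibration(name): a dict with "fx", "fy", "cx", "cy" (pixels), "xyz" and "orientation" of the camera in the world. Camera axes: x right, y down, z forward; pixel columns grow to the right and rows downward; lengths in mm; the calibration is good to about 2 mm. A picture is of the moment at which its call begins. get_calibration takes no time and is no camera call.
- arm.close_job(): hands the job in; it is judged then, once.
The state is a dict: "t": time; "qpos": joint angles; "joint_velocities": joint speeds; "joint_torque": joint torques, N m; "ee_pos": TCP position; "tcp_rot": TCP orientation; "contact_force": force on the tool from outside, world axes, zero at the start; "moment": the same for the moment, N m; "finger_gap": finger opening in mm; "grip_force": force on a finger pad.
Only numpy, scipy, OpenCV 4.12 (cv2) and the standard library are available. Lean on these libraries where they do the work, as an engineer would, in place of code of your own. Each camera call takes 0.05 s, during which the arm holds its last target. There are 200 camera calls.

## Working session

There is one attempt and no reset: what is moved stays moved. The work goes in short steps, Python scripts to look and compute and a tool call to move; the robot and the scene stay as the last step left them, time stands still between calls to the robot, and variables do not carry over. Pictures are saved under pics/ and viewed, at most 14 in all, crops included, and the job is handed in when it is done.

Besides the shell and the picture viewer there is one more tool, called by a JSON object that holds its "op" and its "data", one argument or row to a line. jog_arm: Moves the arm, as the interface text tells. Its arguments: {"type":"object","properties":{"plan":{"type":"array"},"squeeze":{"type":"number"}},"required":["plan"]}

```bash
mkdir -p pics; python3 - <<'E'
from rig import arm, imaging
import cv2
for n in("top","scene"):
    im=imaging.snapshot(n); cv2.imwrite(f"pics/{n}0.png",im[:,:,::-1]); print(n,imaging.get_calibration(n))
s=arm.sense(); print(s)
E
```

```text
top {'fx': 363.2367258160922, 'fy': 363.2367258160922, 'cx': 317.6521229759468, 'cy': 198.53913066461476, 'xyz': array([367.98592799,  19.94601771, 838.98762034]), 'orientation': array([-0.03009874,  0.71632588, -0.6945563 ,  0.05968951])}
scene {'fx': 407.61482978438545, 'fy': 407.61482978438545, 'cx': 317.61173609541675, 'cy': 197.9250603399201, 'xyz': array([907.22945895, 341.92050791, 771.31377578]), 'orientation': array([-0.13228127,  0.41544916,  0.85264253, -0.2879312 ])}
{'t': 0.1, 'qpos': array([-1.34377110e+00,  2.59277602e-01,  1.53594414e+00, -1.80528102e-05,
        1.34799695e+00, -2.02807121e-01]), 'joint_velocities': array([ 0.000191  , -0.00033026, -0.00171696, -0.00121041, -0.00089873,
        0.00123258]), 'joint_torque': array([ 2.01647374e-03, -4.38211441e+01, -2.84643048e+01,  7.21804239e-02,
        3.62659735e-02, -5.26739655e-05]), 'ee_pos': array([ 229.10338618, -499.51471517,  234.90862665]), 'tcp_rot': array([-8.12855331e-04,  9.76993525e-01,  2.13267418e-01, -1.86457079e-05]), 'contact_force': array([-0.04828114, -0.16081013,  0.16996512]), 'moment': array([ 0.03752017, -0.01339163,  0.03301616]), 'grip_force': 0.0, 'finger_gap': 92.76049188654011}
```

View pics/top0.png

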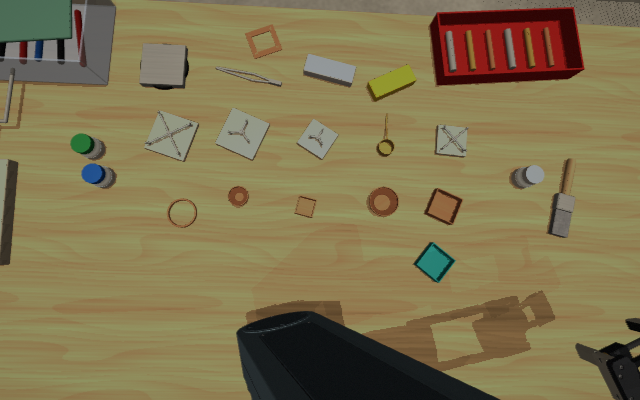

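View pics/scene0.png

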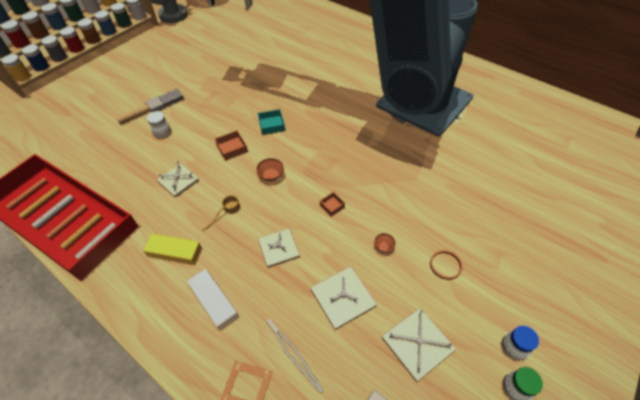

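```bash
python3 - <<'E'
import cv2
im=cv2.imread("pics/top0.png")
for k,(a,b) in enumerate(((140,100),(290,100))):
    c=cv2.resize(im[b:b+130,a:a+190],None,fx=4.2,fy=4.2,interpolation=cv2.INTER_CUBIC)
    for i in range(0,190,10):
        for j in range(0,130,10): cv2.circle(c,(int((i+.5)*4.2),int((j+.5)*4.2)),1,(255,0,0) if (i%50 or j%50) else (0,0,255),-1)
    cv2.imwrite(f"pics/crop{k}.png",c)
E
```

```text
(no output)
```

View pics/crop0.png

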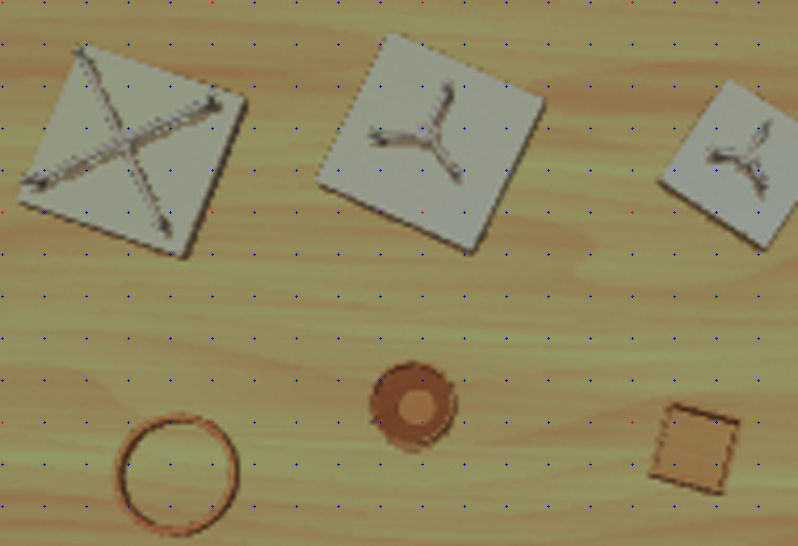

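View pics/crop1.png

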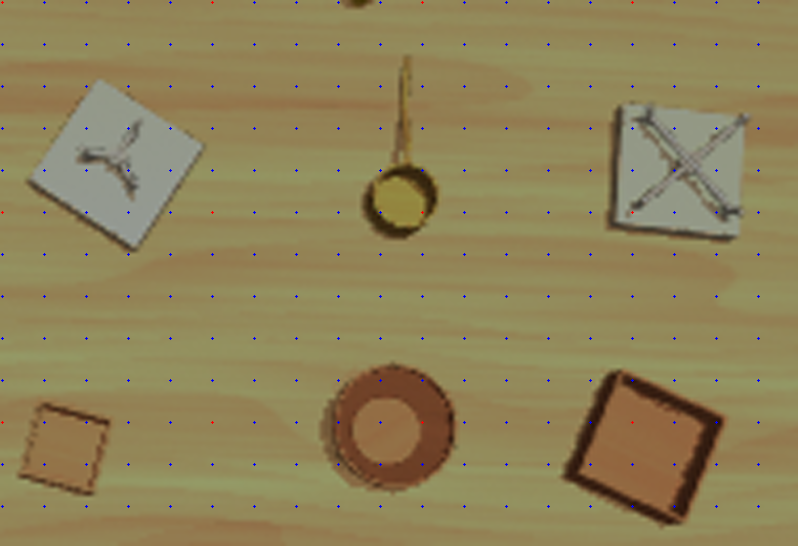

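```bash
cat > h.py <<'E'
import numpy as np, cv2
from scipy.spatial.transform import Rotation as Ro
from scipy.optimize import least_squares
from rig import arm, imaging
def cam(n):
    c=imaging.get_calibration(n); q=c["orientation"]
    return c, Ro.from_quat(np.r_[q[1:],q[0]]).as_matrix()
def proj(n,P):
    c,R=cam(n); p=(np.asarray(P,float)-c["xyz"])@R
    return np.c_[c["fx"]*p[:,0]/p[:,2]+c["cx"], c["fy"]*p[:,1]/p[:,2]+c["cy"]]
def unproj(n,uv,z):
    c,R=cam(n); uv=np.atleast_2d(uv).astype(float)
    d=np.c_[(uv[:,0]-c["cx"])/c["fx"],(uv[:,1]-c["cy"])/c["fy"],np.ones(len(uv))]@R.T
    return c["xyz"]+d*((z-c["xyz"][2])/d[:,2])[:,None]
U=np.array([[np.cos(a),np.sin(a)] for a in np.arange(0,2*np.pi,np.pi/36)])
sup=lambda p:(p@U.T).max(0)
def sq(s,z): return [[a*s/2,b*s/2,z] for a in(1,-1) for b in(1,-1)]
def ci(d,z): return [[d/2*np.cos(a),d/2*np.sin(a),z] for a in np.arange(0,6.28,.15)]
M={'bowl_large':(ci(68,27)+ci(68,20)+ci(40,0)),'bowl_small':(ci(46,22)+ci(46,15)+ci(22,0)),
 'tray_large':sq(64,0)+sq(64,25),'tray_small':sq(42,0)+sq(42,20),'t96':sq(96,12),'t72':sq(72,12)}
def mask(im,kind,seed,r):
    f=cv2.resize(im,None,fx=4,fy=4,interpolation=cv2.INTER_CUBIC).astype(float)
    if kind=='cu': m=f[...,0]/(f[...,1]+8)>1.22
    else: m=(f[...,2]>.8*f[...,0])&(f[...,1]>110)
    m=m.astype(np.uint8); w=np.zeros_like(m); cv2.circle(w,(int(seed[0]*4),int(seed[1]*4)),int(r*4),1,-1)
    m=cv2.morphologyEx(m*w,cv2.MORPH_OPEN,np.ones((5,5)))
    cs,_=cv2.findContours(m,cv2.RETR_EXTERNAL,cv2.CHAIN_APPROX_NONE)
    c=max(cs,key=cv2.contourArea)[:,0,:]
    return (c+.5)/4-.5
def fit(views,model,x0,z0=0):
    """views: list of (cam, contour)"""
    Mo=np.array(M[model]); S=[(n,sup(c)) for n,c in views]
    def res(v):
        c,s=np.cos(v[2]),np.sin(v[2]); P=Mo@np.array([[c,s,0],[-s,c,0],[0,0,1]])+[v[0],v[1],z0]
        return np.concatenate([sup(proj(n,P))-h for n,h in S])
    r=least_squares(res,x0,loss='soft_l1',f_scale=.4,x_scale=[1,1,.02])
    return r.x, np.sqrt(np.mean(r.fun**2))
def pose():
    s=arm.sense(); q=s["tcp_rot"]; return s, Ro.from_quat(np.r_[q[1:],q[0]]).as_matrix()
def go(x,y,z,yawdir=None):
    """slide (m) and twist (deg) to reach TCP x,y,z; yawdir = world angle (deg) of closing line, mod 180"""
    s,R=pose(); sl=R.T@(np.array([x,y,z])-s["ee_pos"])/1000; tw=0
    if yawdir is not None:
        cur=np.degrees(np.arctan2(R[1,1],R[0,1])); d=-(yawdir-cur); tw=(d+90)%180-90
    print("slide",np.round(sl,4),"twist",np.round(tw,2),"j6",s["qpos"][5].round(2),"t",s["t"])
E
cat > m.py <<'E'
from h import *
ims={n:cv2.imread(f"pics/{n}0.png")[:,:,::-1] for n in("top","scene")}
seeds={'bowl_small':('bowl_small','cu',(238,196),18,11),'bowl_large':('bowl_large','cu',(383,202),22,13.5),'tray_small':('tray_small','cu',(305,206),18,10),
'tray_large':('tray_large','cu',(443,206),24,12),'trivet4_large':('t96','t',(171,136),38,12),'trivet3_large':('t96','t',(242,134),38,12),'trivet3_small':('t72','t',(317,139),29,12),'trivet4_small':('t72','t',(452,141),26,12)}
for k,(mo,kd,sd,r,z) in seeds.items():
    p=unproj("top",sd,z)[0]; s2=proj("scene",[p])[0]
    v=[("top",mask(ims["top"],kd,sd,r)),("scene",mask(ims["scene"],kd,s2,r*1.35))]
    out=[]
    for vv in([v[0]],[v[1]],v):
        best=min((fit(vv,mo,[p[0],p[1],a]) for a in np.radians([0,30,60])),key=lambda t:t[1])
        x=best[0]; out.append((x[:2].round(1),round(np.degrees(x[2])%90,1),round(best[1],2)))
    sz=cv2.minAreaRect(np.float32(unproj("top",v[0][1],z if kd=='t' else z*2)[:,:2]))[1]
    print(k,p[:2].round(),s2.round(),np.round(sz),*out)
E
python3 m.py
```

```text
bowl_small [474. 169.] [384. 244.] [46. 45.] (array([473.3, 167.2]), np.float64(32.6), np.float64(0.24)) (array([478.6, 169.9]), np.float64(56.5), np.float64(0.56)) (array([475.4, 168.2]), np.float64(70.5), np.float64(1.02))
bowl_large [ 471. -164.] [270. 170.] [66. 69.] (array([ 471.7, -162.6]), np.float64(31.1), np.float64(0.24)) (array([ 477.5, -157.9]), np.float64(6.4), np.float64(1.32)) (array([ 472.8, -162.3]), np.float64(60.5), np.float64(1.53))
tray_small [456.  15.] [332. 203.] [40.  6.] (array([469.4,  10.8]), np.float64(21.8), np.float64(6.69)) (array([457.1,  14.1]), np.float64(80.4), np.float64(0.67)) (array([457.2,  14. ]), np.float64(81.7), np.float64(5.82))
tray_large [ 467. -306.] [231. 144.] [72. 70.] (array([ 466.1, -305.5]), np.float64(67.3), np.float64(0.54)) (array([ 467.4, -307.8]), np.float64(67.7), np.float64(0.65)) (array([ 466.8, -306.7]), np.float64(68.0), np.float64(0.69))Traceback (most recent call last):
  File "m.py", line 10, in <module>
    best=min((fit(vv,mo,[p[0],p[1],a]) for a in np.radians([0,30,60])),key=lambda t:t[1])
  File "m.py", line 10, i
[... 1378 characters left out ...]
                                 ^^^^^^^
    f = np.atleast_1d(self.fun(x, *self.args, **self.kwargs))
                      ~~~~~~~~^^^^^^^^^^^^^^^^^^^^^^^^^^^^^^
    return np.atleast_1d(self.fun(x))
                         ~~~~~~~~^^^
    return self.f(x, *self.args, **self.kwargs)
           ~~~~~~^^^^^^^^^^^^^^^^^^^^^^^^^^^^^^
  File "h.py", line 35, in res
    return np.concatenate([sup(proj(n,P))-h for n,h in S])
                               ~~~~^^^^^
  File "h.py", line 9, in proj
    c,R=cam(n); p=(np.asarray(P,float)-c["xyz"])@R
        ~~~^^^
  File "h.py", line 6, in cam
    c=imaging.get_calibration(n); q=c["orientation"]
ValueError: time passes only in moves, steps and waits
```

```bash
python3 - <<'E'
s=open('h.py').read()
s=s.replace("def cam(n):\n    c=imaging","_C={}\ndef cam(n):\n    if n not in _C: _C[n]=_cam(n)\n    return _C[n]\ndef _cam(n):\n    c=imaging")
open('h.py','w').write(s)
m=open('m.py').read()
m=m.replace("    out=[]\n","    if k=='tray_small': v[0]=('top',np.array([[673,404],[740,421],[722,494],[650,476]])/4.2-.5+[140,100])\n    out=[]\n")
m=m.replace("{'bowl_small'","{'bangle':('bangle','cu',(182,213),20,4.5),'bowl_small'").replace("ims=","M['bangle']=ci(66,0)+ci(66,9)\nims=")
open('m.py','w').write(m)
E
python3 m.py 2>&1 | sed 's/np.float64//g;s/array//g'; python3 -c "
from rig import arm;print(arm.sense()['t'])"
```

```text
bangle [432. 293.] [445. 263.] [61. 65.] (([432.6, 294.7]), (60.8), (0.71)) (([431.5, 295.5]), (2.4), (0.37)) (([432.1, 295.2]), (79.7), (0.59))
bowl_small [474. 169.] [384. 244.] [46. 45.] (([473.3, 167.2]), (32.6), (0.24)) (([478.6, 169.9]), (56.5), (0.56)) (([475.4, 168.2]), (70.5), (1.02))
bowl_large [ 471. -164.] [270. 170.] [66. 69.] (([ 471.7, -162.6]), (31.1), (0.24)) (([ 477.5, -157.9]), (6.4), (1.32)) (([ 472.8, -162.3]), (60.5), (1.53))
tray_small [456.  15.] [332. 203.] [40. 41.] (([454.9,  14.8]), (76.8), (0.83)) (([457.1,  14.1]), (80.4), (0.67)) (([456.3,  14.5]), (78.6), (0.84))
tray_large [ 467. -306.] [231. 144.] [72. 70.] (([ 466.1, -305.5]), (67.3), (0.54)) (([ 467.4, -307.8]), (67.7), (0.65)) (([ 466.8, -306.7]), (68.0), (0.69))
trivet4_large [608. 329.] [418. 340.] [95. 95.] (([610.9, 329.8]), (72.9), (1.0)) (([610.9, 330. ]), (73.1), (1.8)) (([610.9, 330. ]), (73.0), (1.46))
trivet3_large [620. 167.] [344. 293.] [95. 95.] (([622.9, 167.1]), (67.9), (0.84)) (([623. , 167.9]), (68.1), (1.68)) (([623. , 167.5]), (67.8), (1.35))
trivet3_small [615.  -8.] [279. 245.] [71. 71.] (([617.1,  -8.7]), (58.1), (0.9)) (([617.6,  -7.7]), (57.5), (1.8)) (([617.3,  -8.3]), (58.2), (1.46))
trivet4_small [ 623. -330.] [178. 177.] [70. 71.] (([ 625.9, -328.8]), (86.9), (1.17)) (([ 626.9, -334.8]), (77.7), (3.01)) (([ 625.8, -329.5]), (85.2), (2.3))
0.1
```

```bash
cat >> m.py <<'E'
print()
for k in list(seeds)[-4:]:
    mo,kd,sd,r,z=seeds[k]; p=unproj("top",sd,z)[0]
    for n,s,f in(("top",sd,1),("scene",proj("scene",[p])[0],1.35)):
        c=mask(ims[n],kd,s,r*f); w=unproj(n,c,z)[:,:2]; print(k,n,[np.round(a,1) for a in cv2.minAreaRect(np.float32(w))], (sup(c)-c.mean(0)@U.T)[::6].round(1))
E
python3 m.py 2>&1 | sed '1,/^$/d;s/np.float64//g;s/array//g'
```

```text
trivet4_large top [([610.8, 330. ]), ([94.6, 94.8]), (72.9)] [26.8 23.8 28.7 26.  24.4 29.1 25.9 20.7 25.4 23.3 23.2 28.9]
trivet4_large scene [([612.7, 331. ]), ([93.7, 93.4]), (73.1)] [35.4 33.4 30.3 35.2 31.5 27.3 35.3 34.5 29.8 34.3 30.4 28.8]
trivet3_large top [([622.5, 167.4]), ([95.1, 95. ]), (67.7)] [26.5 21.3 26.7 25.2 21.6 27.9 26.8 21.5 27.1 25.6 22.1 28. ]
trivet3_large scene [([624.7, 168.9]), ([93.8, 93.6]), (67.9)] [32.2 31.5 22.8 29.9 29.9 22.8 30.8 31.6 24.1 29.1 29.  25.1]
trivet3_small top [([617. ,  -8.6]), ([71.4, 71. ]), (58.3)] [19.8 15.4 18.8 19.2 15.1 19.4 20.2 16.6 19.6 19.8 15.3 19.5]
trivet3_small scene [([619.4,  -6.7]), ([68.6, 68.5]), (58.5)] [19.4 20.6 16.3 17.1 20.1 17.8 18.6 20.3 16.7 17.1 19.8 17.4]
trivet4_small top [([ 625.8, -329. ]), ([70.3, 70.6]), (85.7)] [14.6 19.4 20.1 15.5 18.3 19.3 15.4 19.1 19.7 15.2 17.  17.7]
trivet4_small scene [([ 628.5, -331.8]), ([58.6, 67.1]), (86.4)] [18.6 16.1 11.7 14.9 14.6 15.5 15.9 12.6  8.2 11.4 12.9 16.8]
```

```bash
python3 -c "
from h import *
go(472,-162.5,100,-65); go(472,-162.5,100,-90)"
```

```text
slide [ 0.3612 -0.2049  0.1353] twist -0.37 j6 -0.2 t 0.1
slide [ 0.3612 -0.2049  0.1353] twist 24.63 j6 -0.2 t 0.1
```

{"op": "jog_arm", "data": {
  "plan": [
    {"grip":100,"slide":[0.361,-0.205,0.1],"twist":25},
    {"grip":100,"slide":[0.361,-0.205,0.1],"twist":25},
    {"grip":100,"slide":[0.361,-0.205,0.1],"twist":25},
    {"grip":100,"slide":[0.361,-0.205,0.1],"twist":25},
    {"grip":100,"slide":[0.361,-0.205,0.1],"twist":25},
    {"grip":100,"slide":[0.361,-0.205,0.1],"twist":25},
    {"grip":100,"slide":[0.361,-0.205,0.1],"twist":25},
    {"grip":100,"slide":[0.361,-0.205,0.1],"twist":25},
    {"grip":100,"slide":[0.361,-0.205,0.135],"twist":25},
    {"grip":100,"slide":[0.361,-0.205,0.135],"twist":25},
    {"grip":100,"slide":[0.361,-0.205,0.135],"twist":25},
    {"grip":100,"slide":[0.361,-0.205,0.135],"twist":25}
  ],
  "squeeze": 15
}}

```text
t: 1.3
ee_pos: [472.2, -164.3, 101.4]
tcp_rot: [0.0, 1.0, -0.003, 0.0]
contact_force: [-0.2, -0.2, 0.8]
finger_gap: 93.7
grip_force: 0.0
```

```bash
python3 -c "
from h import *
go(472,-162.5,22,-90);s,R=pose();print(s['ee_pos'],R.round(3),s['qpos'],s['joint_velocities'].round(3))
cv2.imwrite('pics/top1.png',imaging.snapshot('top')[:,:,::-1])"
```

```text
slide [-0.0003 -0.0018  0.0794] twist -0.4 j6 1.02 t 1.3
[ 472.18390423 -164.27245923  101.44880179] [[ 1.    -0.007  0.001]
 [-0.007 -1.    -0.001]
 [ 0.001  0.001 -1.   ]] [-5.58005411e-01  3.05343559e-01  1.83411465e+00 -4.59430489e-04
  1.00089239e+00  1.01997947e+00] [-0.017 -0.017 -0.011  0.003 -0.001  0.002]
```

View pics/top1.png

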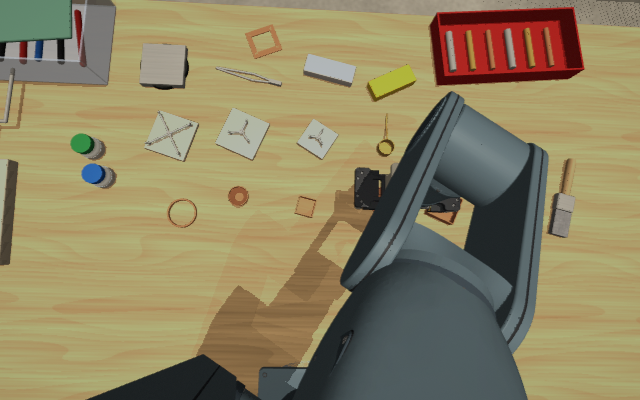

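{"op": "jog_arm", "data": {
  "plan": [
    {"grip":100,"slide":[0,0,0.04],"twist":0},
    {"grip":100,"slide":[0,0,0.078],"twist":0},
    {"grip":100,"slide":[0,0,0.078],"twist":0},
    {"grip":100,"slide":[0,0,0.078],"twist":0}
  ]
}}

```text
t: 1.75
ee_pos: [471.9, -164.3, 23.6]
tcp_rot: [0.0, 1.0, -0.004, -0.0]
contact_force: [0.1, -0.4, 0.8]
finger_gap: 92.9
grip_force: 0.0
```

```bash
python3 -c "
from h import *
go(472,-162.5,22,-90)"
```

```text
slide [ 0.0001 -0.0018  0.0016] twist -0.47 j6 1.02 t 1.75
```

{"op": "jog_arm", "data": {
  "plan": [
    {"grip":100,"slide":[0,-0.002,0.0015],"twist":0},
    {"grip":50,"slide":[0,-0.002,0.0015],"twist":0},
    {"grip":50,"slide":[0,-0.002,0.0015],"twist":0},
    {"grip":50,"slide":[0,-0.002,0.0015],"twist":0},
    {"grip":50,"slide":[0,-0.002,0.0015],"twist":0},
    {"grip":50,"slide":[0,-0.002,0.0015],"twist":0},
    {"grip":50,"slide":[0,-0.002,0.0015],"twist":0},
    {"grip":50,"slide":[0,-0.002,0.0015],"twist":0}
  ],
  "squeeze": 15
}}

```text
t: 2.55
ee_pos: [472.4, -161.5, 21.8]
tcp_rot: [0.0, 1.0, -0.003, 0.0]
contact_force: [-1.1, -0.8, 6.3]
finger_gap: 68.2
grip_force: 15.0
```

{"op": "jog_arm", "data": {
  "plan": [
    {"grip":50,"slide":[0,0,-0.04],"twist":0},
    {"grip":50,"slide":[0,0,-0.08],"twist":0},
    {"grip":50,"slide":[0.02,-0.03,-0.08],"twist":0},
    {"grip":50,"slide":[0.151,-0.329,-0.08],"twist":0},
    {"grip":50,"slide":[0.151,-0.329,-0.08],"twist":0},
    {"grip":50,"slide":[0.151,-0.329,-0.08],"twist":0},
    {"grip":50,"slide":[0.151,-0.329,-0.08],"twist":0},
    {"grip":50,"slide":[0.151,-0.329,-0.08],"twist":0},
    {"grip":50,"slide":[0.151,-0.329,-0.08],"twist":0},
    {"grip":50,"slide":[0.151,-0.329,-0.08],"twist":0},
    {"grip":50,"slide":[0.151,-0.329,-0.08],"twist":0},
    {"grip":50,"slide":[0.151,-0.329,-0.08],"twist":0}
  ]
}}

```text
t: 3.75
ee_pos: [624.4, 167.3, 100.3]
tcp_rot: [0.0, 1.0, -0.002, -0.001]
contact_force: [-0.0, -0.3, -1.0]
finger_gap: 68.2
grip_force: 15.0
```

```bash
python3 -c "
from h import *
go(623,167.5,48,-90);s,R=pose();print(s['ee_pos'],R.round(3)[:,1],s['finger_gap'])
cv2.imwrite('pics/scene1.png',cv2.resize(imaging.snapshot('scene')[150:350,200:500,::-1],None,fx=2.6,fy=2.6))"
```

```text
slide [-0.0013 -0.0002  0.0523] twist -0.27 j6 1.67 t 3.75
[624.35637265 167.29129901 100.2507888 ] [-0.005 -1.     0.001] 68.15341515839694
```

View pics/scene1.png

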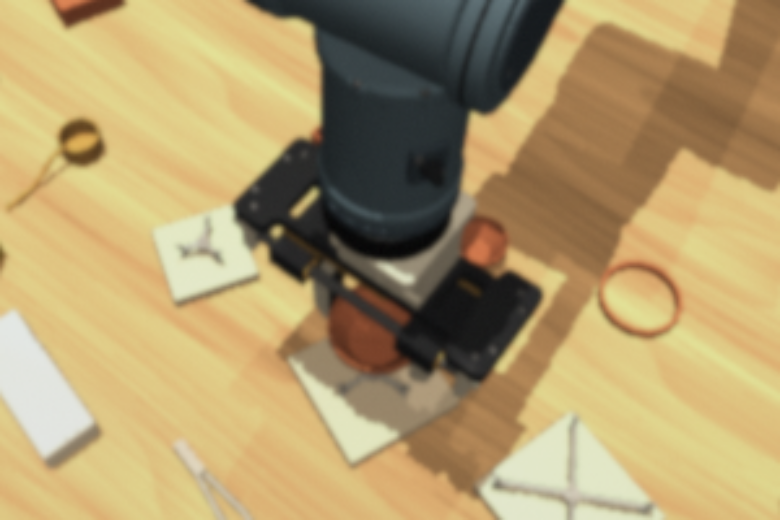

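{"op": "jog_arm", "data": {
  "plan": [
    {"grip":50,"slide":[-0.001,0,0.03],"twist":0},
    {"grip":50,"slide":[-0.001,0,0.04],"twist":0},
    {"grip":50,"slide":[-0.001,0,0.04],"twist":0},
    {"grip":50,"slide":[-0.001,0,0.04],"twist":0}
  ]
}}

```text
t: 4.2
ee_pos: [624.2, 166.0, 61.5]
tcp_rot: [0.0, 1.0, -0.004, -0.0]
contact_force: [0.1, -0.1, -0.1]
finger_gap: 67.9
grip_force: 15.0
```

```bash
python3 -c "
from h import *
go(623,167.5,48,-90)"
```

```text
slide [-0.0012 -0.0015  0.0135] twist -0.44 j6 1.67 t 4.2
```

{"op": "jog_arm", "data": {
  "plan": [
    {"grip":50,"slide":[-0.001,-0.001,0.008],"twist":0},
    {"grip":50,"slide":[-0.001,-0.001,0.0135],"twist":0},
    {"grip":50,"slide":[-0.001,-0.001,0.0135],"twist":0},
    {"grip":50,"slide":[-0.001,-0.001,0.0135],"twist":0}
  ]
}}

```text
t: 4.6
ee_pos: [623.0, 167.9, 47.6]
tcp_rot: [0.0, 1.0, -0.003, -0.0]
contact_force: [0.1, 0.0, -0.5]
finger_gap: 68.7
grip_force: 15.0
```

{"op": "jog_arm", "data": {
  "plan": [
    {"grip":100,"slide":[0,0,0],"twist":0},
    {"grip":100,"slide":[0,0,0],"twist":0},
    {"grip":100,"slide":[0,0,0],"twist":0},
    {"grip":100,"slide":[0,0,0],"twist":0},
    {"grip":100,"slide":[0,0,-0.01],"twist":0},
    {"grip":100,"slide":[0,0,-0.05],"twist":0},
    {"grip":100,"slide":[-0.15,0,-0.05],"twist":0},
    {"grip":100,"slide":[-0.15,0,-0.05],"twist":0},
    {"grip":100,"slide":[-0.15,0,-0.05],"twist":0},
    {"grip":100,"slide":[-0.15,0,-0.05],"twist":0},
    {"grip":100,"slide":[-0.15,0,-0.05],"twist":0}
  ]
}}

```text
t: 5.7
ee_pos: [472.5, 169.0, 98.7]
tcp_rot: [-0.0, 1.0, -0.003, 0.001]
contact_force: [-0.0, -0.3, 1.0]
finger_gap: 93.1
grip_force: 0.0
```

```bash
cat > look.py <<'E'
import sys
from h import *
tag=sys.argv[1]; x,y=map(float,sys.argv[2:4]); mo=sys.argv[4]
o=[]
for n,r,w in(("top",24,50),("scene",34,50)):
    im=imaging.snapshot(n); cv2.imwrite(f"pics/{n}_{tag}.png",im[:,:,::-1])
    u=proj(n,[[x,y,38]])[0]; c=np.clip(u.astype(int)-w,0,None)
    o.append(cv2.resize(im[c[1]:c[1]+2*w,c[0]:c[0]+2*w],(400,400),interpolation=cv2.INTER_CUBIC))
    f,res=min((fit([(n,mask(im,'cu',u,r))],mo,[x,y,a],26) for a in np.radians([0,30,60])),key=lambda t:t[1]); print(n,f[:2].round(1),np.degrees(f[2])%90,res)
cv2.imwrite(f"pics/look_{tag}.png",np.hstack(o)[:,:,::-1])
s,R=pose(); print(s['t'],s['ee_pos'])
E
python3 look.py a 623 167.5 bowl_large
```

```text
top [622.9 167.9] 23.17012608754978 1.210459249026075
scene [622.8 168.9] 17.125618691503202 0.9745601416485966
5.8 [475.37163727 168.93655791  98.93000497]
```

View pics/look_a.png

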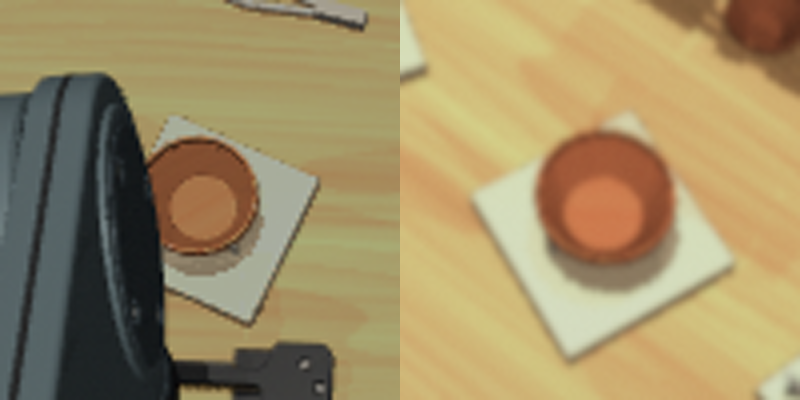

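{"op": "jog_arm", "data": {
  "plan": [
    {"grip":100,"slide":[0,0.001,0.04],"twist":0},
    {"grip":100,"slide":[0,0.001,0.075],"twist":0},
    {"grip":100,"slide":[0,0.001,0.078],"twist":0},
    {"grip":100,"slide":[0,0.001,0.078],"twist":0},
    {"grip":25,"slide":[0,0.001,0.078],"twist":0},
    {"grip":25,"slide":[0,0.001,0.078],"twist":0},
    {"grip":25,"slide":[0,0.001,0.078],"twist":0},
    {"grip":25,"slide":[0,0.001,0.078],"twist":0},
    {"grip":25,"slide":[0,0.001,0.078],"twist":0},
    {"grip":25,"slide":[0,0.001,0.078],"twist":0},
    {"grip":25,"slide":[0,0.001,0.078],"twist":0},
    {"grip":25,"slide":[0,0.001,0.078],"twist":0}
  ]
}}

```text
t: 7.0
ee_pos: [473.2, 167.8, 19.8]
tcp_rot: [-0.0, 1.0, -0.003, 0.0]
contact_force: [-0.4, 0.1, 2.8]
finger_gap: 45.7
grip_force: 15.0
```

{"op": "jog_arm", "data": {
  "plan": [
    {"grip":25,"slide":[0,0,-0.04],"twist":0},
    {"grip":25,"slide":[0,0,-0.08],"twist":0},
    {"grip":25,"slide":[0.145,0.175,-0.08],"twist":0},
    {"grip":25,"slide":[0.145,0.175,-0.08],"twist":0},
    {"grip":25,"slide":[0.145,0.175,-0.08],"twist":0},
    {"grip":25,"slide":[0.145,0.175,-0.08],"twist":0},
    {"grip":25,"slide":[0.145,0.175,-0.08],"twist":0},
    {"grip":25,"slide":[0.145,0.175,-0.08],"twist":0},
    {"grip":25,"slide":[0.145,0.175,-0.05],"twist":0},
    {"grip":25,"slide":[0.145,0.175,-0.04],"twist":0},
    {"grip":25,"slide":[0.145,0.175,-0.04],"twist":0},
    {"grip":25,"slide":[0.145,0.175,-0.04],"twist":0}
  ]
}}

```text
t: 8.2
ee_pos: [616.6, -7.4, 59.9]
tcp_rot: [-0.0, 1.0, -0.003, -0.0]
contact_force: [-0.1, -0.3, 0.7]
finger_gap: 45.7
grip_force: 15.0
```

```bash
python3 -c "
from h import *
go(617.2,-8.3,46,-90);s,R=pose();print(s['ee_pos'],s['finger_gap'])
im=imaging.snapshot('scene');cv2.imwrite('pics/scene2.png',cv2.resize(im[170:300,180:380,::-1],None,fx=4,fy=4))"
```

```text
slide [0.0006 0.0009 0.0139] twist -0.33 j6 1.38 t 8.2
[616.64299424  -7.38114995  59.90730424] 45.74120901023234
```

View pics/scene2.png

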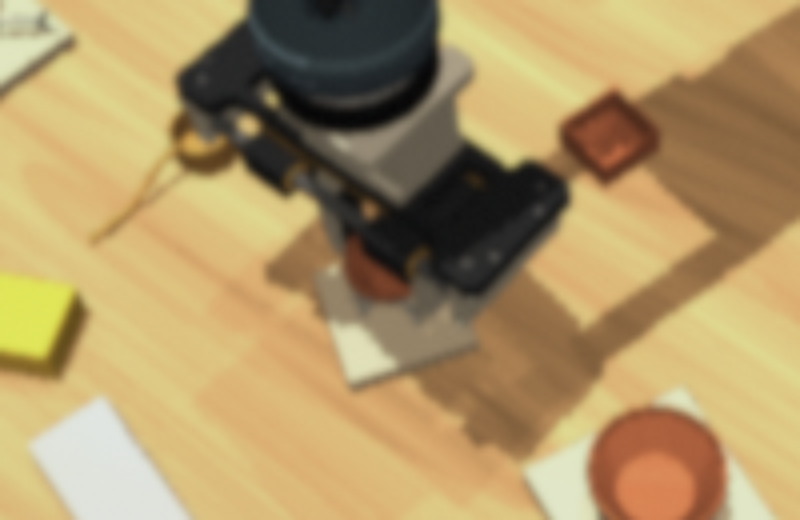

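{"op": "jog_arm", "data": {
  "plan": [
    {"grip":25,"slide":[0,0,0.008],"twist":0},
    {"grip":25,"slide":[0,0,0.0135],"twist":0},
    {"grip":25,"slide":[0,0,0.0135],"twist":0},
    {"grip":25,"slide":[0,0,0.0135],"twist":0},
    {"grip":100,"slide":[0,0,0.0135],"twist":0},
    {"grip":100,"slide":[0,0,0.0135],"twist":0},
    {"grip":100,"slide":[0,0,0.0135],"twist":0},
    {"grip":100,"slide":[0,0,0.0135],"twist":0},
    {"grip":100,"slide":[0,0,0.0135],"twist":0},
    {"grip":100,"slide":[0,0,0.0135],"twist":0},
    {"grip":100,"slide":[0,0,-0.03],"twist":0},
    {"grip":100,"slide":[0,0,-0.05],"twist":0}
  ]
}}

```text
t: 9.45
ee_pos: [617.9, -8.3, 111.9]
tcp_rot: [0.0, 1.0, -0.003, 0.001]
contact_force: [0.4, 0.2, 0.7]
finger_gap: 92.9
grip_force: 0.0
```

{"op": "jog_arm", "data": {
  "plan": [
    {"grip":100,"slide":[-0.16,-0.022,0],"twist":11.5},
    {"grip":100,"slide":[-0.16,-0.022,0],"twist":11.5},
    {"grip":100,"slide":[-0.16,-0.022,0],"twist":11.5},
    {"grip":100,"slide":[-0.16,-0.022,0],"twist":11.5},
    {"grip":100,"slide":[-0.16,-0.022,0.01],"twist":11.5},
    {"grip":100,"slide":[-0.16,-0.022,0.01],"twist":11.5}
  ]
}}

```text
t: 10.05
ee_pos: [458.2, 14.6, 99.2]
tcp_rot: [0.0, 0.995, -0.104, 0.001]
contact_force: [0.5, -0.0, 0.2]
finger_gap: 93.2
grip_force: 0.0
```

```bash
python3 look.py b 617.2 -8.3 bowl_small; python3 -c "
from h import *
go(456,14.5,19.3,78)"
```

```text
slide [-0.0028  0.0005  0.0801] twist 0.11 j6 1.57 t 10.1Traceback (most recent call last):
  File "look.py", line 9, in <module>
    f,res=min((fit([(n,mask(im,'cu',u,r))],mo,[x,y,a],26) for a in np.radians([0,30,60])),key=lambda t:t[1]); print(n,f[:2].round(1),np.degrees(f[2])%90,res)
          ~~~^^^^^^^^^^^^^^^^^^^^^^^^^^^^^^^^^^^^^^^^^^^^^^^^^^^^^^^^^^^^^^^^^^^^^^^^^^^^^^^^^^^^^^^^^^^^^^^
  File "look.py", line 9, in <genexpr>
    f,res=min((fit([(n,mask(im,'cu',u,r))],mo,[x,y,a],26) for a in np.radians([0,30,60])),key=lambda t:t[1]); print(n,f[:2].round(1),np.degrees(f[2])%90,res)
                       ~~~~^^^^^^^^^^^^^
  File "h.py", line 32, in mask
    c=max(cs,key=cv2.contourArea)[:,0,:]
      ~~~^^^^^^^^^^^^^^^^^^^^^^^^
ValueError: max() iterable argument is empty
```

{"op": "jog_arm", "data": {
  "plan": [
    {"grip":100,"slide":[-0.001,0.0005,0.04],"twist":0},
    {"grip":100,"slide":[-0.001,0.0005,0.075],"twist":0},
    {"grip":100,"slide":[-0.001,0.0005,0.0805],"twist":0},
    {"grip":100,"slide":[-0.001,0.0005,0.0805],"twist":0},
    {"grip":20,"slide":[-0.001,0.0005,0.0805],"twist":0},
    {"grip":20,"slide":[-0.001,0.0005,0.0805],"twist":0},
    {"grip":20,"slide":[-0.001,0.0005,0.0805],"twist":0},
    {"grip":20,"slide":[-0.001,0.0005,0.0805],"twist":0},
    {"grip":20,"slide":[-0.001,0.0005,0.0805],"twist":0},
    {"grip":20,"slide":[-0.001,0.0005,0.0805],"twist":0},
    {"grip":20,"slide":[-0.001,0.0005,0.0805],"twist":0},
    {"grip":20,"slide":[-0.001,0.0005,0.0805],"twist":0}
  ]
}}

```text
t: 11.3
ee_pos: [456.0, 14.6, 19.2]
tcp_rot: [0.0, 0.995, -0.103, 0.0]
contact_force: [-0.4, 0.1, 1.6]
finger_gap: 42.0
grip_force: 15.0
```

{"op": "jog_arm", "data": {
  "plan": [
    {"grip":20,"slide":[0,0,-0.04],"twist":0},
    {"grip":20,"slide":[0,0,-0.08],"twist":0},
    {"grip":20,"slide":[0.237,0.302,-0.08],"twist":-8},
    {"grip":20,"slide":[0.237,0.302,-0.08],"twist":-8},
    {"grip":20,"slide":[0.237,0.302,-0.08],"twist":-8},
    {"grip":20,"slide":[0.237,0.302,-0.08],"twist":-8},
    {"grip":20,"slide":[0.237,0.302,-0.08],"twist":-8},
    {"grip":20,"slide":[0.237,0.302,-0.08],"twist":-8},
    {"grip":20,"slide":[0.237,0.302,-0.08],"twist":-8},
    {"grip":20,"slide":[0.237,0.302,-0.08],"twist":-8},
    {"grip":20,"slide":[0.237,0.302,-0.08],"twist":-8},
    {"grip":20,"slide":[0.237,0.302,-0.08],"twist":-8}
  ]
}}

```text
t: 12.5
ee_pos: [625.2, -329.9, 98.0]
tcp_rot: [-0.001, 0.999, -0.034, -0.001]
contact_force: [0.4, -0.2, 0.3]
finger_gap: 41.9
grip_force: 15.0
```

```bash
python3 look.py b 617.2 -8.3 bowl_small; python3 -c "
from h import *
go(625.9,-329.3,45.3,86)"
```

```text
top [617.5  -7.6] 57.36820347734608 0.5567278656505985
scene [618.7  -6.8] 2.97194518351881 0.6008053521397383
12.6 [ 625.11630958 -328.24879078   98.61954666]
slide [0.0009 0.0011 0.0533] twist 0.16 j6 1.0 t 12.6
```

View pics/look_b.png

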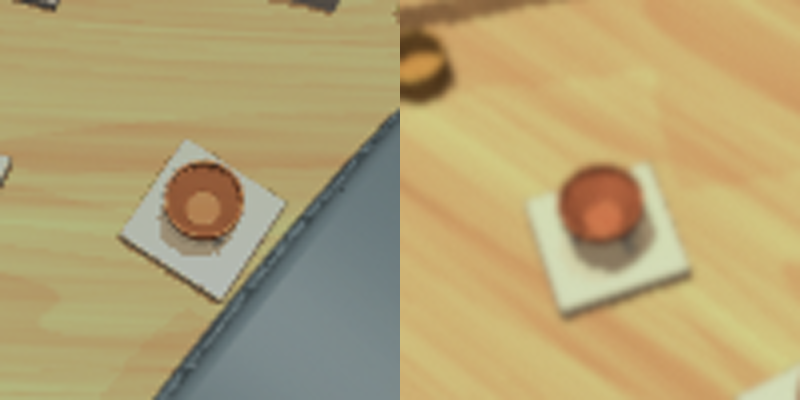

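{"op": "jog_arm", "data": {
  "plan": [
    {"grip":20,"slide":[0,0,0.04],"twist":0},
    {"grip":20,"slide":[0,0,0.05],"twist":0},
    {"grip":20,"slide":[0,0,0.0535],"twist":0},
    {"grip":20,"slide":[0,0,0.0535],"twist":0},
    {"grip":20,"slide":[0,0,0.0535],"twist":0},
    {"grip":100,"slide":[0,0,0.0535],"twist":0},
    {"grip":100,"slide":[0,0,0.0535],"twist":0},
    {"grip":100,"slide":[0,0,0.0535],"twist":0},
    {"grip":100,"slide":[0,0,0.0535],"twist":0},
    {"grip":100,"slide":[0,0,0.0535],"twist":0},
    {"grip":100,"slide":[0,0,0.03],"twist":0},
    {"grip":100,"slide":[0,0,0],"twist":0}
  ]
}}

```text
t: 13.8
ee_pos: [624.6, -328.9, 97.5]
tcp_rot: [-0.001, 0.999, -0.034, -0.002]
contact_force: [0.3, -0.8, 0.3]
finger_gap: 91.3
grip_force: 0.0
```

{"op": "jog_arm", "data": {
  "plan": [
    {"grip":100,"slide":[-0.16,-0.012,0],"twist":18.5},
    {"grip":100,"slide":[-0.16,-0.012,0],"twist":18.5},
    {"grip":100,"slide":[-0.16,-0.012,0],"twist":18.5},
    {"grip":100,"slide":[-0.16,-0.012,0],"twist":18.5},
    {"grip":100,"slide":[-0.16,-0.012,0.02],"twist":18.5},
    {"grip":100,"slide":[-0.16,-0.012,0.02],"twist":18.5}
  ]
}}

```text
t: 14.4
ee_pos: [466.2, -306.4, 78.0]
tcp_rot: [-0.001, 0.981, -0.194, -0.001]
contact_force: [0.2, -0.3, -0.3]
finger_gap: 92.8
grip_force: 0.0
```

```bash
python3 -c "
from h import *
go(466.8,-306.7,20,67.7)"
```

```text
slide [0.0008 0.0001 0.058 ] twist -0.1 j6 1.18 t 14.4
```

{"op": "jog_arm", "data": {
  "plan": [
    {"grip":100,"slide":[0,0,0.04],"twist":0},
    {"grip":100,"slide":[0,0,0.058],"twist":0},
    {"grip":100,"slide":[0,0,0.059],"twist":0},
    {"grip":100,"slide":[0,0,0.059],"twist":0},
    {"grip":45,"slide":[0,0,0.059],"twist":0},
    {"grip":45,"slide":[0,0,0.059],"twist":0},
    {"grip":45,"slide":[0,0,0.059],"twist":0},
    {"grip":45,"slide":[0,0,0.059],"twist":0},
    {"grip":45,"slide":[0,0,0.059],"twist":0},
    {"grip":45,"slide":[0,0,0.059],"twist":0},
    {"grip":45,"slide":[0,0,0.059],"twist":0}
  ]
}}

```text
t: 15.5
ee_pos: [467.2, -307.1, 20.7]
tcp_rot: [0.0, 0.981, -0.194, 0.0]
contact_force: [-1.1, 0.5, 6.6]
finger_gap: 63.6
grip_force: 15.0
```

{"op": "jog_arm", "data": {
  "plan": [
    {"grip":45,"slide":[0,0,-0.05],"twist":0},
    {"grip":45,"slide":[0,0,-0.1],"twist":0},
    {"grip":45,"slide":[-0.11,-0.644,-0.1],"twist":-5.5},
    {"grip":45,"slide":[-0.11,-0.644,-0.1],"twist":-5.5},
    {"grip":45,"slide":[-0.11,-0.644,-0.1],"twist":-5.5},
    {"grip":45,"slide":[-0.11,-0.644,-0.1],"twist":-5.5},
    {"grip":45,"slide":[-0.11,-0.644,-0.1],"twist":-5.5},
    {"grip":45,"slide":[-0.11,-0.644,-0.1],"twist":-5.5},
    {"grip":45,"slide":[-0.11,-0.644,-0.1],"twist":-5.5},
    {"grip":45,"slide":[-0.11,-0.644,-0.1],"twist":-5.5},
    {"grip":45,"slide":[-0.11,-0.644,-0.1],"twist":-5.5},
    {"grip":45,"slide":[-0.11,-0.644,-0.1],"twist":-5.5}
  ]
}}

```text
t: 16.7
ee_pos: [576.5, 182.9, 119.7]
tcp_rot: [0.0, 0.989, -0.147, -0.0]
contact_force: [0.6, -0.6, -1.0]
finger_gap: 63.9
grip_force: 15.0
```

```bash
python3 -c "
from h import *
go(611,330,120,73)"
```

```text
slide [-0.0097 -0.1507 -0.0004] twist 0.13 j6 1.99 t 16.7
```

{"op": "jog_arm", "data": {
  "plan": [
    {"grip":45,"slide":[-0.01,-0.15,0],"twist":0},
    {"grip":45,"slide":[-0.01,-0.15,0],"twist":0},
    {"grip":45,"slide":[-0.01,-0.15,0],"twist":0},
    {"grip":45,"slide":[-0.01,-0.15,0],"twist":0},
    {"grip":45,"slide":[-0.01,-0.15,0.04],"twist":0},
    {"grip":45,"slide":[-0.01,-0.15,0.05],"twist":0},
    {"grip":45,"slide":[-0.01,-0.15,0.05],"twist":0},
    {"grip":45,"slide":[-0.01,-0.15,0.05],"twist":0}
  ]
}}

```text
t: 17.5
ee_pos: [611.0, 326.6, 70.6]
tcp_rot: [0.0, 0.989, -0.147, -0.0]
contact_force: [-0.4, 0.4, -0.2]
finger_gap: 63.9
grip_force: 15.0
```

```bash
python3 -c "
from h import *
go(611,330,46.5,73)
imaging.snapshot('scene')
go(611,330,46.5,73)"; python3 look.py c 625.9 -329.3 tray_small
```

```text
slide [-0.001  -0.0032  0.0241] twist 0.07 j6 2.2 t 17.5
slide [-0.0015 -0.0028  0.025 ] twist 0.07 j6 2.2 t 17.55
top [ 626.5 -329.7] 85.43882200524897 0.6382307978002884
scene [ 627.8 -329.5] 82.96551458239658 0.9675751176123575
17.65 [611.89242464 327.15415217  72.0331796 ]
```

View pics/look_c.png

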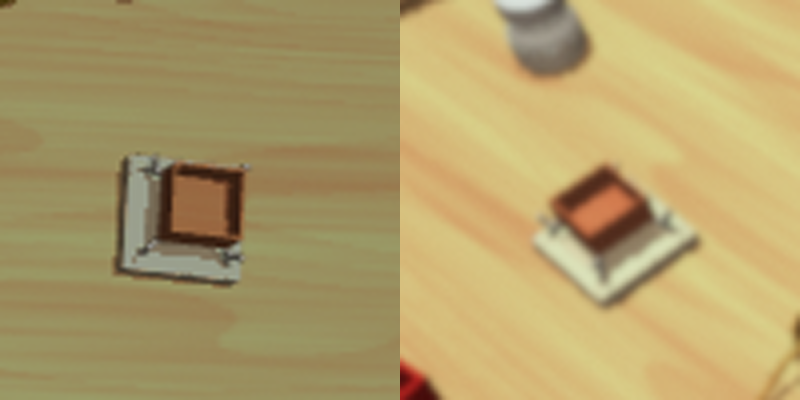

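{"op": "jog_arm", "data": {
  "plan": [
    {"grip":45,"slide":[-0.001,-0.003,0],"twist":0},
    {"grip":45,"slide":[-0.001,-0.003,0.015],"twist":0},
    {"grip":45,"slide":[-0.001,-0.003,0.0235],"twist":0},
    {"grip":45,"slide":[-0.001,-0.003,0.0235],"twist":0},
    {"grip":45,"slide":[-0.001,-0.003,0.0235],"twist":0}
  ]
}}

```text
t: 18.15
ee_pos: [610.0, 330.3, 45.5]
tcp_rot: [0.0, 0.989, -0.147, -0.001]
contact_force: [1.0, 0.1, -1.6]
finger_gap: 63.8
grip_force: 15.0
```

```bash
python3 -c "
from h import *
go(611,330,46.5,73)"
```

```text
slide [ 0.0011  0.     -0.001 ] twist 0.13 j6 2.2 t 18.15
```

Release, rise and retreat towards the robot side.

{"op": "jog_arm", "data": {
  "plan": [
    {"grip":100,"slide":[0,0,0],"twist":0},
    {"grip":100,"slide":[0,0,0],"twist":0},
    {"grip":100,"slide":[0,0,0],"twist":0},
    {"grip":100,"slide":[0,0,0],"twist":0},
    {"grip":100,"slide":[0,0,0],"twist":0},
    {"grip":100,"slide":[0,0,-0.02],"twist":0},
    {"grip":100,"slide":[0,0,-0.06],"twist":0},
    {"grip":100,"slide":[0,0,-0.1],"twist":0},
    {"grip":100,"slide":[-0.25,0.04,-0.1],"twist":0},
    {"grip":100,"slide":[-0.25,0.04,-0.1],"twist":0},
    {"grip":100,"slide":[-0.25,0.04,-0.1],"twist":0},
    {"grip":100,"slide":[-0.25,0.04,-0.1],"twist":0}
  ]
}}

```text
t: 19.35
ee_pos: [410.7, 357.5, 146.9]
tcp_rot: [-0.0, 0.989, -0.147, 0.0]
contact_force: [0.2, 1.1, 0.1]
finger_gap: 93.0
grip_force: 0.0
```

{"op": "jog_arm", "data": {
  "plan": [
    {"grip":100,"slide":[-0.1,0.05,0],"twist":0},
    {"grip":100,"slide":[-0.1,0.05,0],"twist":0},
    {"grip":100,"slide":[-0.1,0.05,0],"twist":0},
    {"grip":100,"slide":[-0.1,0.05,0],"twist":0}
  ]
}}

```text
t: 19.75
ee_pos: [300.8, 338.7, 147.2]
tcp_rot: [-0.0, 0.989, -0.146, 0.0]
contact_force: [1.0, -0.7, -0.0]
finger_gap: 93.2
grip_force: 0.0
```

```bash
python3 look.py d 611 330 tray_large
```

```text
top [610.1 331.3] 72.85736722688816 0.6957240253143454
scene [608.2 332.9] 72.33709786368674 0.8358136244036762
19.85 [304.01768849 339.54988123 147.4297064 ]
```

View pics/look_d.png

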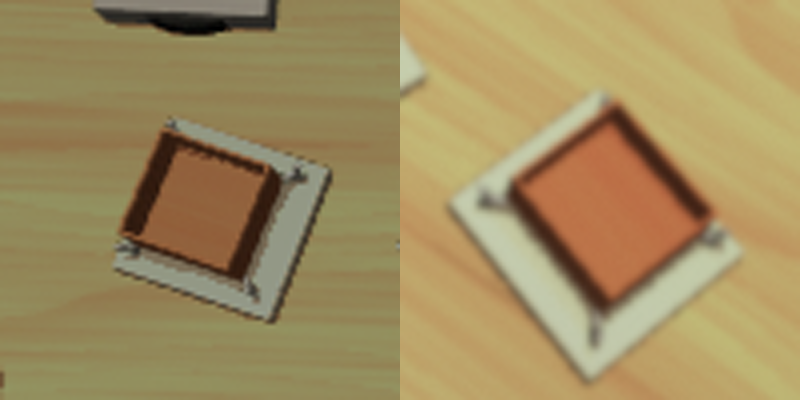

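View pics/scene_d.png

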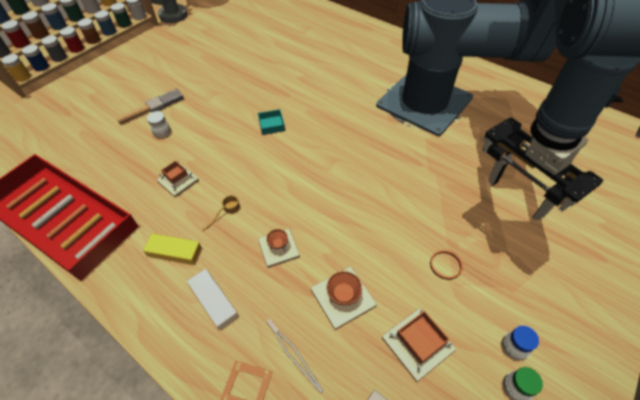

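```bash
python3 -c "
from h import *
for n,off,P in(('top',0,[(171,122),(299,175),(252,291),(129,248)]),('scene',400,[(488,200),(595,333),(713,237),(603,97)])):
    u=proj(n,[[611,330,38]])[0]; o=u.astype(int)-50
    p=(np.array(P)-[off,0]+.5)/4-.5+o
    w=unproj(n,p,32); print(n,w[:,:2].round(1).tolist(),w.mean(0).round(1),np.linalg.norm(w-w.mean(0),axis=1).round(1))
"
```

```text
top [[659.2, 354.4], [631.3, 280.8], [563.1, 301.9], [585.0, 371.4]] [609.6 327.1  32. ] [56.6 51.1 53.  50.7]
scene [[639.5, 287.9], [659.9, 354.5], [592.0, 375.2], [565.4, 304.5]] [614.2 330.5  32. ] [49.6 51.6 49.9 55.3]
```

```bash
python3 -c "
from rig import arm
print(arm.close_job())"
```

```text
the job is handed in; nothing more can be done
None
```

I set all four copper dishes open side up on their matching trivets and handed the job in at about 20 s. In the pictures they sit level and within about 1–2 mm of centre; for the large tray the second camera read about 4 mm, which I took to be image error. I never touched the bangle or the sifter.

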